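# Sort the gel pots, bottles and buffer back into their trays

## Robot

A 6-joint arm with a two-finger parallel gripper is mounted at the origin on the work surface. World frame = base frame: x ahead of the robot, y to its left, z up, the work surface at z = 0. Lengths are in m, angles in rad, forces in N, time in s.
With the tool pointing down it reaches from about 0.275 to 0.775 m from the base axis. Payload 14.6 kg.
Tool frame: the origin (TCP) lies on the centre line of the jaws, within the pads' length; the fingertips stand 25 mm ahead of it and the grasp point (between the pads) lies 6 mm ahead of it (env.nose_length is the distance from the TCP to the fingertips, in m); z points along the fingers, y is the line along which they close (so a half turn about z gives the same grasp; the last joint's range is limited). The gripper opens to 85 mm and grips with 20 to 120 N. Pads are 22 mm wide; open, the fingers measure 114 mm over their backs; the gripper's body (76 mm by 85 mm) begins 54 mm behind the grasp point. The pads swing forward as they close: fully open they stand 13 mm farther back than shut.
Start: joints at [1.04, 0.263, -0.048, 1.259, 0, 1.415], TCP at [0.193, 0.488, 0.256] pointing down, gripper open.
Joint ranges: [-2.65, 2.65], [-0.89, 1.7], [-1.18, 1.37], [-2.13, 2.11], [-1.35, 1.29], [-3.14, 3.14]. Speed limits (rad/s): [1.89, 1.89, 2.57, 2.79, 3.14, 3.14].

## Interface

Orientations are given as a unit quaternion [x, y, z, w].
In Python, from cell import env, snapshot, get_calibration, ticket, regions_of, pinpoint gives the robot as it stands.
- The arm moves only by the tool apply_moves, never from a script. Its argument "steps" is a list that holds one entry, the list of rows, each a list of 5 numbers: the opening, from 0 (shut) to 1 (fully open), then the shift along the tool's x, y, z each as a share of 25 mm, from -1 to 1, then the turn about the tool's z as a share of 0.1 rad, from -1 to 1. A call has 1 to 8 rows; each row shifts and turns the commanded pose from where the row before left it, along the tool's axes as they then stand; what a row does not reach is not made up. A row lasts 1/10 s, in which the tool goes at most 50 mm and 8.59 degrees, less where a joint would pass 70% of its speed; a pose out of reach is approached as far as the arm can. A call with a number of a shift or a turn outside -1 to 1 is refused whole. A call with a gripper value outside its range is refused whole. The fingers move at their own pace and stop on an object; "force" is the grip in N (left out, the last holds). Time passes only in rows, so rows that do not move let the fingers close. It gives the time, the measured TCP pose, the force, the opening and the grip force at its end, in the units of the state.
- env.get_state(): the state, without advancing time (a new reading comes with each control period).
- snapshot(name): name is "scene" or "top" or "wrist"; returns the picture (384x512x3 uint8, blue, green, red); there is no depth.
- get_calibration(name): a dict with "K" (3x3 intrinsics, pixels), "k1" (the pictures are not rectified: a ray, as slopes to the right and down, at radius r is drawn at 1 + k1 r^2 times it, then the intrinsics apply), "camera_from_world" (4x4, takes a point from world to camera coordinates). Camera axes: x right, y down, z forward; pixel columns grow to the right and rows downward; lengths in m; the calibration is good to about 2 mm. A picture is of the moment at which its call begins: read the wrist's pose just before it. get_calibration takes no time and is no camera call; for the wrist camera it gives the pose at the moment of the call.
- ticket.job_done(): hands the job in; it is judged then, once.
Trained networks look in the newest picture that a camera, given by its name, has taken for a name from the list of things; names that differ only in an ending like _2 or _b are one class to them, and where a whole thing is asked for, a point or a joint stands for the part that bears it (a point fixed in the world has none). Each returns a list of dicts, best first, with "p" (0 to 1); they miss things now and then, are a little off and sometimes report something else, mostly with a low value. They report only what shows in the picture. A call takes as long as a camera call.
- regions_of(query, camera): "pixels" (384x512 bool, what is visible of it) and "extent" ([left, top, right, bottom] in pixels, round what is visible of it).
- pinpoint(query, camera): "centre" ([column, row] in pixels: a listed point, or the origin of a listed thing).
The state is a dict: "time": time; "qpos": joint angles; "joint_vel": joint speeds; "joint_torque": joint torques, N m; "ee_pos": TCP position; "orientation": TCP orientation; "force": force on the tool from outside, world axes, zero at the start; "moment": the same for the moment, N m; "gripper_width": opening from 0.0 (shut) to 1.0 (fully open); "grasp_force": force on a finger pad.
Only numpy, scipy, OpenCV 4.12 (cv2) and the standard library are available. Lean on these libraries where they do the work, as an engineer would, in place of code of your own. Each camera call takes 0.05 s, during which the arm holds its last target. There are 200 camera calls.

## Task

Clear the loose nail-art supplies off the craft mat into the sorting trays: the two gel bottles into the tray that already holds a bottle, the two screw-top pots into the tray that already holds a pot, and the buffing block, laid flat and lengthwise, into the tray that already holds a block, one piece to an empty bay. Bottles and pots must stand upright on the tray floor; set every piece down rather than letting it drop, and never let a bottle fall over. Leave the bottle and the pot that are already put away standing in their own bays.

Things in the scene. Friction and masses are not known exactly. Their poses are not given: they have to be found in the camera images.
- bottle_a_mid (a point): Upright white gel bottle with a tapered black brush cap, 72 mm tall, 45 g. Its body is a cylinder 30 mm across and 44 mm high; the cap above is 18 mm across, narrowing to 11. The point is its centre, 36 mm above its underside, z up. Starts standing on the table.
- bottle_b_mid (a point): A second gel bottle, the same as bottle_a: Upright white gel bottle with a tapered black brush cap, 72 mm tall, 45 g. Its body is a cylinder 30 mm across and 44 mm high; the cap above is 18 mm across, narrowing to 11. The point is its centre, 36 mm above its underside, z up. Starts standing on the table.
- pot_a_mid (a point): Low white gel pot with a black ribbed screw lid, 30 mm tall, 40 g: jar 37 mm across (lower 18 mm), lid 40 mm across (upper 12 mm). The point is its centre, 15 mm above its underside, z up. Starts standing on the table.
- pot_b_mid (a point): A second gel pot, the same as pot_a: Low white gel pot with a black ribbed screw lid, 30 mm tall, 40 g: jar 37 mm across (lower 18 mm), lid 40 mm across (upper 12 mm). The point is its centre, 15 mm above its underside, z up. Starts standing on the table.
- buffer_a_mid (a point): Loose pale grey four-sided nail buffing block, 90 mm long (its x) and 28 x 28 mm in section, rigid, about 20 g. The point is its centre, 14 mm above its underside, z up; at the start it lies on the table.
- bottle_tray: The bottles' tray. Fixed frosted tray, 126 (x) by 192 mm (y), floor 3 mm thick, walls and dividers 3 mm thick with tops 14 mm above the table; origin at centre of underside, z up; turned up to 0.15 rad. Three bays side by side along y, each 60 (y) by 120 mm (x) inside, centres at y = -63, 0, +63 mm. The +63 mm bay already holds a bottle; the other two are empty.
- pot_tray: The pots' tray. Fixed frosted tray, 126 (x) by 192 mm (y), floor 3 mm thick, walls and dividers 3 mm thick with tops 14 mm above the table; origin at centre of underside, z up; turned up to 0.15 rad. Three bays side by side along y, each 60 (y) by 120 mm (x) inside, centres at y = -63, 0, +63 mm. The -63 mm bay already holds a pot; the other two are empty.
- buffer_tray: The blocks' tray. Fixed frosted tray, 126 (x) by 192 mm (y), floor 3 mm thick, walls and dividers 3 mm thick with tops 14 mm above the table; origin at centre of underside, z up; turned up to 0.15 rad. Two bays side by side along y, each 93 (y) by 120 mm (x) inside, centres at y = -47, +47 mm. The +47 mm bay already holds a block lying along x; the other is empty. Lengthwise means along x.
- bottle_old_mid (a point): The bottle already put away, standing loose in its bay of the bottles' tray (same size as bottle_a; the point is its centre, 36 mm above its underside). To be left there.
- pot_old_mid (a point): The pot already put away, standing loose in its bay of the pots' tray (same size as pot_a; the point is its centre, 15 mm above its underside). To be left there.

How it is judged:
At the end, for the whole second after the job is handed in: Each bottle and pot is upright (0.12 rad) on the floor (4 mm) of its own empty bay in its tray, within 17 (bottle) or 12 mm (pot) of mid-bay across and 47 or 42 mm along; the block lies likewise, within 33 and 19 mm and 0.3 rad of lengthwise; the old bottle and pot keep their bays; all at rest (((x of bottle_a_mid in the frame of bottle_tray between -0.047 and 0.047 m and y of bottle_a_mid in the frame of bottle_tray between -0.017 and 0.017 m and z of bottle_a_mid in the frame of bottle_tray between 0.035 and 0.043 m and x of bottle_b_mid in the frame of bottle_tray between -0.047 and 0.047 m and y of bottle_b_mid in the frame of bottle_tray between -0.08 and -0.046 m and z of bottle_b_mid in the frame of bottle_tray between 0.035 and 0.043 m) or (x of bottle_b_mid in the frame of bottle_tray between -0.047 and 0.047 m and y of bottle_b_mid in the frame of bottle_tray between -0.017 and 0.017 m and z of bottle_b_mid in the frame of bottle_tray between 0.035 and 0.043 m and x of bottle_a_mid in the frame of bottle_tray between -0.047 and 0.047 m and y of bottle_a_mid in the frame of bottle_tray between -0.08 and -0.046 m and z of bottle_a_mid in the frame of bottle_tray between 0.035 and 0.043 m)) and ((x of pot_a_mid in the frame of pot_tray between -0.042 and 0.042 m and y of pot_a_mid in the frame of pot_tray between -0.012 and 0.012 m and z of pot_a_mid in the frame of pot_tray between 0.014 and 0.022 m and x of pot_b_mid in the frame of pot_tray between -0.042 and 0.042 m and y of pot_b_mid in the frame of pot_tray between 0.051 and 0.075 m and z of pot_b_mid in the frame of pot_tray between 0.014 and 0.022 m) or (x of pot_b_mid in the frame of pot_tray between -0.042 and 0.042 m and y of pot_b_mid in the frame of pot_tray between -0.012 and 0.012 m and z of pot_b_mid in the frame of pot_tray between 0.014 and 0.022 m and x of pot_a_mid in the frame of pot_tray between -0.042 and 0.042 m and y of pot_a_mid in the frame of pot_tray between 0.051 and 0.075 m and z of pot_a_mid in the frame of pot_tray between 0.014 and 0.022 m)) and x of buffer_a_mid in the frame of buffer_tray between -0.019 and 0.019 m and y of buffer_a_mid in the frame of buffer_tray between -0.08 and -0.014 m and z of buffer_a_mid in the frame of buffer_tray between 0.013 and 0.021 m and angle between the x axis of buffer_a_mid and the x axis of buffer_tray, either way round below 0.3 rad and x of bottle_old_mid in the frame of bottle_tray between -0.047 and 0.047 m and y of bottle_old_mid in the frame of bottle_tray between 0.046 and 0.08 m and z of bottle_old_mid in the frame of bottle_tray between 0.035 and 0.043 m and x of pot_old_mid in the frame of pot_tray between -0.042 and 0.042 m and y of pot_old_mid in the frame of pot_tray between -0.075 and -0.051 m and z of pot_old_mid in the frame of pot_tray between 0.014 and 0.022 m and angle between each of bottle_a_mid, bottle_b_mid, bottle_old_mid, pot_a_mid, pot_b_mid, pot_old_mid's own z axis and vertical below 0.12 rad and linear speed of each of bottle_a, bottle_b, bottle_old, pot_a, pot_b, pot_old, buffer_a below 0.02 m/s and angular speed of each of bottle_a, bottle_b, bottle_old, pot_a, pot_b, pot_old, buffer_a below 0.3 rad/s); the robot touches nothing.
It fails at once if a gel bottle is tipped over (more than 0.7 rad) (angle between any of bottle_a_mid, bottle_b_mid, bottle_old_mid's own z axis and vertical above 0.7 rad).
It fails at once if a piece is dropped (it moves faster than 0.7 m/s, as after a fall of 25 mm, while the fingers do not touch it) ((linear speed of bottle_a above 0.7 m/s and contact force between bottle_a and the fingers below 0.01 N) or (linear speed of bottle_b above 0.7 m/s and contact force between bottle_b and the fingers below 0.01 N) or (linear speed of pot_a above 0.7 m/s and contact force between pot_a and the fingers below 0.01 N) or (linear speed of pot_b above 0.7 m/s and contact force between pot_b and the fingers below 0.01 N) or (linear speed of buffer_a above 0.7 m/s and contact force between buffer_a and the fingers below 0.01 N)).
It also fails if it takes over 115 s, if anything falls off the work surface, if the arm or the gripper's body presses on something with over 40 N, if the wrist force passes 120 N, or if a joint passes its speed limit or range.

## Working session

There is one attempt and no reset: what is moved stays moved. The work goes in short steps, Python scripts to look and compute and a tool call to move; the robot and the scene stay as the last step left them, time stands still between calls to the robot, and variables do not carry over. Pictures are saved under pics/ and viewed, at most 14 in all, crops included, and the job is handed in when it is done.

Besides the shell and the picture viewer there is one more tool, called by a JSON object that holds its "name" and its "arguments". apply_moves: Moves the arm, as the interface text tells. Shift numbers are shares of 25 mm and turn numbers shares of 0.1 rad, none past 1 either way. Its arguments: {"type":"object","properties":{"steps":{"type":"array"},"force":{"type":"number"}},"required":["steps"]}

```bash
ls; mkdir -p pics
cat > h.py <<'E'
import numpy as np, cv2
from cell import env, snapshot, get_calibration, ticket, regions_of, pinpoint
def ray(c,px):
    K,k1,T=np.array(c["K"]),c["k1"],np.array(c["camera_from_world"])
    d=np.array([(px[0]-K[0,2])/K[0,0],(px[1]-K[1,2])/K[1,1]]); u=d.copy()
    for _ in range(20): u=d/(1+k1*(u@u))
    R=T[:3,:3]; return -R.T@T[:3,3], R.T@np.array([u[0],u[1],1])
def at_z(c,px,z):
    o,v=ray(c,px); return o+v*(z-o[2])/v[2]
E
python3 - <<'E'
from h import *
for n in ("top","scene"):
    im=snapshot(n); cv2.imwrite(f"pics/{n}0.png",im); c=get_calibration(n)
    print(n,np.round(ray(c,(256,192))[0],3))
    for q,z in (("bottle_a_mid",.036),("pot_a_mid",.015),("buffer_a_mid",.014),("bottle_old_mid",.039),("pot_old_mid",.018),("bottle_tray",0),("pot_tray",0),("buffer_tray",0)):
        print(q,[(round(d["p"],2),np.round(d["centre"]).tolist(),np.round(at_z(c,d["centre"],z)[:2],3).tolist()) for d in pinpoint(q,n)])
E
```

```text
pics
top [0.31  0.028 1.213]
bottle_a_mid [(0.61, [293.0, 236.0], [0.438, -0.104]), (0.44, [253.0, 231.0], [0.449, -0.006])]
pot_a_mid [(0.59, [297.0, 237.0], [0.44, -0.117])]
buffer_a_mid [(0.57, [161.0, 258.0], [0.38, 0.222])]
bottle_old_mid [(0.48, [220.0, 156.0], [0.636, 0.08])]
pot_old_mid [(0.55, [398.0, 206.0], [0.523, -0.377]), (0.27, [253.0, 232.0], [0.45, -0.005])]
bottle_tray [(0.94, [243.0, 170.0], [0.612, 0.023])]
pot_tray [(0.95, [370.0, 200.0], [0.539, -0.31]), (0.55, [399.0, 204.0], [0.532, -0.387])]
buffer_tray [(0.61, [123.0, 188.0], [0.556, 0.332]), (0.54, [252.0, 232.0], [0.45, -0.003])]
scene [ 1.037 -0.014  0.786]
bottle_a_mid [(0.73, [235.0, 180.0], [0.437, -0.004])]
pot_a_mid [(0.59, [193.0, 190.0], [0.445, -0.103])]
buffer_a_mid [(0.68, [327.0, 166.0], [0.387, 0.221]), (0.67, [191.0, 190.0], [0.445, -0.109])]
bottle_old_mid [(0.66, [281.0, 253.0], [0.634, 0.081])]
pot_old_mid [(0.78, [69.0, 226.0], [0.529, -0.373])]
bottle_tray [(0.97, [249.0, 256.0], [0.616, 0.016])]
pot_tray [(0.65, [100.0, 228.0], [0.528, -0.309])]
buffer_tray [(0.79, [385.0, 225.0], [0.557, 0.327])]
```

Run:
```python
import cv2
a=cv2.imread("pics/top0.png")[110:310,80:440]; cv2.imwrite("pics/top0c.png",cv2.resize(a,None,fx=2.2,fy=2.2,interpolation=2))
```

```text
(no output)
```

View pics/top0c.png

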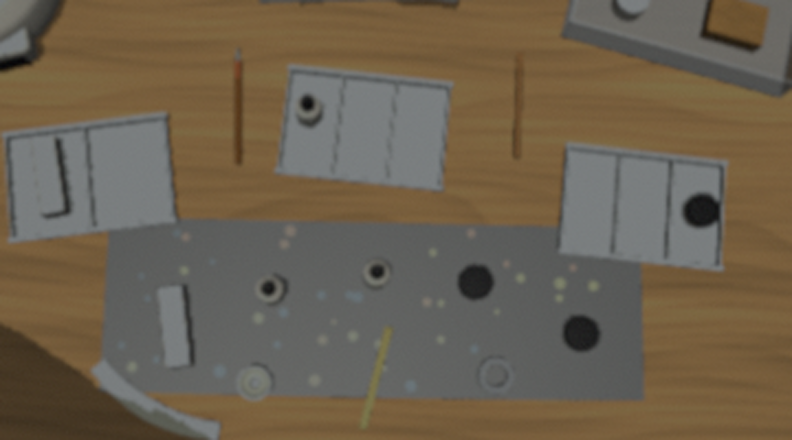

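View pics/scene0.png

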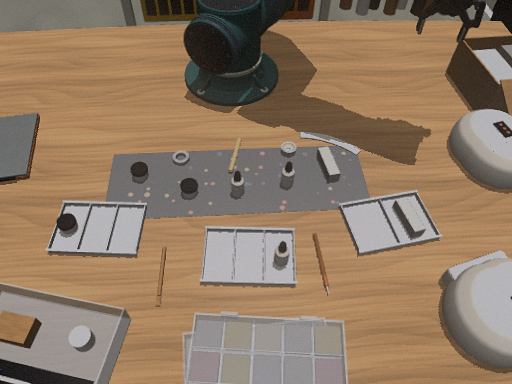

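The top view shows the bottles at about (203,241) and (251,233), the pots at (296,238) and (344,261), and the block at (159,258). The trays are at left (block), centre (bottle) and right (pot), with the old pieces in the bays the task describes. The scene view agrees.

Run:
```python
from h import *
im={n:cv2.imread(f"pics/{n}0.png") for n in("top","scene")}; C={n:get_calibration(n) for n in im}
cr=lambda p:(80+(p[0]+.5)/2.2-.5,110+(p[1]+.5)/2.2-.5)
T={"bottle":[(289,67),(452,82),(442,189),(277,174)],"pot":[(566,144),(727,160),(721,269),(558,254)],"buffer":[(5,132),(167,114),(177,222),(11,241)]}
M=np.array([[.063,.096],[.063,-.096],[-.063,-.096],[-.063,.096]])
for k,v in T.items():
    P=np.array([at_z(C["top"],cr(p),.014)[:2] for p in v]); c=P.mean(0); Q=P-c
    a=np.arctan2((M[:,0]*Q[:,1]-M[:,1]*Q[:,0]).sum(),(M*Q).sum()); R=np.array([[np.cos(a),-np.sin(a)],[np.sin(a),np.cos(a)]])
    print(k,c.round(4),"a",a.round(3),"err",(Q-M@R.T).round(4).tolist(),"bays",[(y,(c+R@[0,y]).round(3).tolist()) for y in((-.063,0,.063) if k!="buffer" else(-.047,.047))])
dk={}
for n in im:
    g=(im[n].max(2)<60).astype(np.uint8)
    k,l,s,ce=cv2.connectedComponentsWithStats(g)
    for i in range(1,k):
        if 8<s[i,4]<500:
            p=ce[i]; print(n,p.round(1),s[i,2:],"z.03",at_z(C[n],p,.03)[:2].round(3),"z.06",at_z(C[n],p,.06)[:2].round(3))
for n in im:
    snapshot(n)
    for q in ("bottle_a_mid","pot_a_mid","buffer_a_mid"):
        for d in regions_of(q,n):
            if d["p"]>.3:
                print(n,q,round(d["p"],2),np.round(d["extent"]).tolist())
                if q[0:2]=="bu":
                    ys,xs=np.nonzero(d["pixels"]); z=.028 if n=="top" else .014
                    r=cv2.minAreaRect(np.array([at_z(C[n],p,z)[:2] for p in zip(xs,ys)],np.float32)*1000); print(r)
for p in [(163,286),(185,285),(189,363),(166,366)]: print("buf corner z.028",at_z(C["top"],cr(p),.028)[:2].round(4))
```

```text
bottle [0.6151 0.0156] a -0.073 err [[0.0015, 0.0], [0.0019, -0.0012], [-0.0014, 0.0008], [-0.002, 0.0003]] bays [(-0.063, [0.611, -0.047]), (0, [0.615, 0.016]), (0.063, [0.62, 0.078])]
pot [ 0.5287 -0.3111] a -0.08 err [[0.0017, 0.0], [0.0027, -0.0022], [-0.0017, 0.0007], [-0.0028, 0.0014]] bays [(-0.063, [0.524, -0.374]), (0, [0.529, -0.311]), (0.063, [0.534, -0.248])]
buffer [0.5493 0.3337] a 0.138 err [[0.0021, 0.0007], [0.0012, 0.0003], [-0.0015, -0.001], [-0.0018, 0.0]] bays [(-0.047, [0.556, 0.287]), (0.047, [0.543, 0.38])]
top [ 85.4 126.8] [ 64  71 429] z.03 [0.712 0.434] z.06 [0.701 0.424]
top [53.3 87.9] [ 19  13 136] z.03 [0.82  0.533] z.06 [0.807 0.52 ]
top [196.2  95. ] [15  3 25] z.03 [0.805 0.149] z.06 [0.792 0.146]
top [220.2  97.8] [8 2 9] z.03 [0.798 0.086] z.06 [0.786 0.085]
top [276.5 105.7] [10  2 10] z.03 [ 0.78  -0.062] z.06 [ 0.768 -0.059]
top [245.7 106.6] [16  2 29] z.03 [0.775 0.019] z.06 [0.763 0.019]
top [362.1 115.1] [10  9 23] z.03 [ 0.761 -0.288] z.06 [ 0.75 -0.28]
top [408.5 125.6] [26 23 96] z.03 [ 0.737 -0.412] z.06 [ 0.726 -0.401]
top [219.3 156.6
[... 2942 characters left out ...]
z.03 [ 0.774 -0.399] z.06 [ 0.785 -0.384]
scene [  3.9 382.3] [11  3 23] z.03 [ 0.856 -0.423] z.06 [ 0.863 -0.407]
top pot_a_mid 0.48 [287.0, 228.0, 304.0, 248.0]
top buffer_a_mid 0.92 [154.0, 240.0, 170.0, 279.0]
((378.7139892578125, 222.5854949951172), (91.56092834472656, 33.19274139404297), 10.72297191619873)
scene bottle_a_mid 0.5 [232.0, 169.0, 248.0, 198.0]
scene pot_a_mid 0.54 [183.0, 179.0, 201.0, 196.0]
scene buffer_a_mid 0.77 [315.0, 149.0, 340.0, 183.0]
((380.4656066894531, 223.548583984375), (112.9613265991211, 41.047828674316406), 7.882795333862305)
buf corner z.028 [0.4234 0.2387]
buf corner z.028 [0.4251 0.214 ]
buf corner z.028 [0.3386 0.2056]
buf corner z.028 [0.3346 0.231 ]
```

```bash
cat >> h.py <<'E'
from scipy.spatial.transform import Rotation as Ro
def pose():
    s=env.get_state(); R=Ro.from_quat(s["orientation"]).as_matrix(); return s,np.array(s["ee_pos"]),R
def rel(p):
    "world target of TCP -> tool-axis units of 25mm"
    s,e,R=pose(); return (R.T@(np.array(p)-e)/.025).round(2)
E
python3 - <<'E'
from h import *
s,e,R=pose(); print(s["time"],e,R.round(3),s["gripper_width"],env.nose_length)
c=get_calibration("wrist"); print("cam in tool",(R.T@(ray(c,(256,192))[0]-e)).round(3),(R.T@ray(c,(256,192))[1]).round(3), np.array(c["K"])[0,0])
E
```

```text
1.3 [0.19267928 0.48835757 0.25626257] [[-0.93   0.367 -0.   ]
 [ 0.367  0.93  -0.   ]
 [-0.    -0.    -1.   ]] 0.9969150103786815 0.025
cam in tool [ 0.073 -0.    -0.117] [-0.302 -0.015  0.953] 343.4532017405321
```

{"name": "apply_moves", "arguments": {"steps": [[[0.8, 0, 0, 0.7, -0.93], [0.8, 0, 0, 0.7, -0.93], [0.8, 0, 0, 0.7, -0.93], [0.8, 0, 0, 0.7, -0.93], [0.8, 0, 0, 0.7, -0.93], [0.8, -0.55, -0.95, 0, 0], [0.8, -0.55, -0.95, 0, 0], [0.8, -0.55, -0.95, 0, 0]]], "force": 30}}

```text
time: 2.1
ee_pos: [0.2404, 0.4203, 0.1686]
orientation: [-0.045, 0.999, -0.0, -0.0]
force: [0.2, 0.0, 1.2]
gripper_width: 0.8
grasp_force: 0.0
```

{"name": "apply_moves", "arguments": {"steps": [[[0.8, -0.55, -0.95, 0, 0], [0.8, -0.55, -0.95, 0, 0], [0.8, -0.55, -0.95, 0, 0], [0.8, -0.55, -0.95, 0, 0], [0.8, -0.55, -0.95, 0, 0], [0.8, -0.5, -0.9, 0, 0], [0.8, 0, 0, 0, 0], [0.8, 0, 0, 0, 0]]]}}

```text
time: 2.9
ee_pos: [0.3338, 0.2874, 0.1688]
orientation: [-0.044, 0.999, 0.0, 0.0]
force: [-1.1, 0.1, -0.3]
gripper_width: 0.799
grasp_force: 0.0
```

Run:
```python
from h import *
s,e,R=pose(); print(s["time"],e,R.round(3).tolist(),s["gripper_width"],rel([.38,.222,.17]))
c=get_calibration("wrist"); im=snapshot("wrist"); cv2.imwrite("pics/w1.png",im)
for d in regions_of("buffer_a_mid","wrist"):
    ys,xs=np.nonzero(d["pixels"]); print(d["p"],d["extent"],cv2.minAreaRect(np.array([at_z(c,p,.024)[:2] for p in zip(xs,ys)],np.float32)*1000))
print([(d["p"],d["centre"],at_z(c,d["centre"],.014)) for d in pinpoint("buffer_a_mid","wrist")])
```

```text
2.9 [0.33379929 0.28744474 0.1688437 ] [[-0.996, -0.088, 0.0], [-0.088, 0.996, 0.0], [-0.0, 0.0, -1.0]] 0.7988533083302517 [-1.61 -2.77 -0.05]
0.86 [156.5, 168.9, 209.0, 275.6] ((376.297607421875, 226.2115478515625), (98.82875061035156, 34.1920166015625), 8.877366065979004)
[(0.66, [183.3, 223.5], array([0.38069498, 0.22509331, 0.014     ]))]
```

View pics/w1.png

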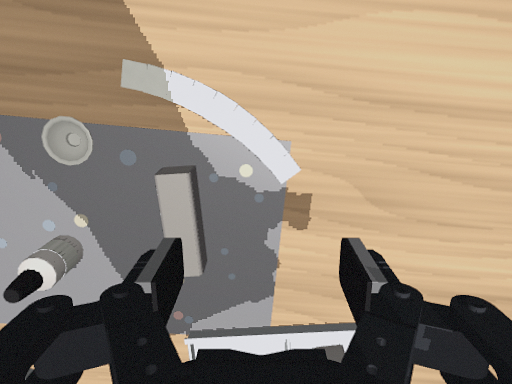

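The wrist view shows the block clear of the fingers at around (183,223). The bottle lies to the left of it, and the guide strip and dish are out of the way.

Run:
```python
from h import *
c=get_calibration("wrist")
for p in [(157,176),(194,171),(203,270)]: print(at_z(c,p,.028))
print(rel([.38,.2235,.05]))
```

```text
[0.33609503 0.20753212 0.028     ]
[0.32954425 0.23588329 0.028     ]
[0.41490381 0.24639123 0.028     ]
[-1.63 -2.74  4.75]
```

{"name": "apply_moves", "arguments": {"steps": [[[0.8, -0.53, -0.9, 0, -0.2], [0.8, -0.53, -0.9, 0, 0], [0.8, -0.53, -0.9, 0, 0], [0.8, 0, 0, 1, 0], [0.8, 0, 0, 1, 0], [0.8, 0, 0, 1, 0], [0.8, 0, 0, 1, 0], [0.8, 0, 0, 0.7, 0]]]}}

```text
time: 3.85
ee_pos: [0.3793, 0.2251, 0.0499]
orientation: [-0.055, 0.998, -0.0, -0.001]
force: [0.0, -0.3, -0.3]
gripper_width: 0.798
grasp_force: 0.0
```

{"name": "apply_moves", "arguments": {"steps": [[[0.8, 0, 0, 0.7, 0], [0.5, 0, 0, 0, 0], [0.2, 0, 0, 0, 0], [0.2, 0, 0, 0, 0], [0.2, 0, 0, 0, 0], [0.2, 0, 0, 0, 0], [0.2, 0, 0, 0, 0]]], "force": 30}}

```text
time: 4.55
ee_pos: [0.3806, 0.2249, 0.0347]
orientation: [-0.055, 0.999, 0.0, 0.001]
force: [-1.2, 1.6, 8.2]
gripper_width: 0.327
grasp_force: 30.0
```

{"name": "apply_moves", "arguments": {"steps": [[[0.2, 0, 0, -0.4, 0], [0.2, 0, 0, -1, 0], [0.2, 0, 0, -1, -0.28], [0.2, -0.8, 0.15, 0, 0], [0.2, -0.9, 0.2, 0, 0], [0.2, -0.9, 0.2, 0, 0], [0.2, -0.9, 0.2, 0, 0], [0.2, -0.9, 0.2, 0, 0]]]}}

```text
time: 5.35
ee_pos: [0.4867, 0.2635, 0.0949]
orientation: [-0.069, 0.998, 0.0, 0.0]
force: [1.1, 0.2, 0.1]
gripper_width: 0.322
grasp_force: 29.2
```

{"name": "apply_moves", "arguments": {"steps": [[[0.2, -0.9, 0.2, 0, 0], [0.2, -0.9, 0.2, 0, 0], [0.2, -0.8, 0.15, 0, 0], [0.2, -0.29, 0.19, 0, 0], [0.2, 0, 0, 0, 0], [0.2, 0, 0, 0, 0]]]}}

```text
time: 5.95
ee_pos: [0.554, 0.2912, 0.094]
orientation: [-0.069, 0.998, -0.0, -0.0]
force: [0.1, -0.5, -0.8]
gripper_width: 0.321
grasp_force: 29.1
```

Run:
```python
from h import *
s,e,R=pose(); print(e,s["force"],s["grasp_force"],rel([.556,.287,.0377]))
c=get_calibration("wrist"); im=snapshot("wrist"); cv2.imwrite("pics/w2.png",im)
print([(d["p"],d["centre"],at_z(c,d["centre"],.0)) for d in pinpoint("buffer_tray","wrist")])
```

```text
[0.55395364 0.29122954 0.09401008] [ 0.13465371 -0.46018428 -0.75704372] 29.142097234725952 [-0.06 -0.18  2.25]
[(0.94, [329.6, 204.6], array([0.55031824, 0.33590662, 0.        ]))]
```

View pics/w2.png

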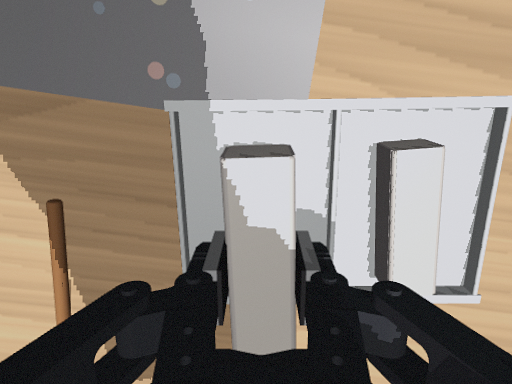

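The block is held straight over the empty bay, with the tray edges square to it in the view. Lowering it now.

{"name": "apply_moves", "arguments": {"steps": [[[0.2, -0.06, -0.18, 0.6, 0], [0.2, 0, 0, 0.8, 0], [0.2, 0, 0, 0.5, 0], [0.2, 0, 0, 0.2, 0], [0.2, 0, 0, 0.13, 0], [0.2, 0, 0, 0, 0]]]}}

```text
time: 6.65
ee_pos: [0.557, 0.2871, 0.0383]
orientation: [-0.069, 0.998, 0.0, 0.0]
force: [0.3, 0.4, -0.5]
gripper_width: 0.323
grasp_force: 29.1
```

{"name": "apply_moves", "arguments": {"steps": [[[0.35, 0, 0, 0, 0], [0.4, 0, 0, 0, 0], [0.5, 0, 0, 0, 0], [0.55, 0, 0, 0, 0], [0.55, 0, 0, -0.5, 0], [0.55, 0, 0, -1, 0], [0.55, 0, 0, -1, 0], [0.55, 0, 0, -1, 0.5]]]}}

```text
time: 7.45
ee_pos: [0.5569, 0.2871, 0.1275]
orientation: [-0.043, 0.999, 0.0, 0.0]
force: [0.5, -0.3, 0.1]
gripper_width: 0.552
grasp_force: 0.0
```

{"name": "apply_moves", "arguments": {"steps": [[[0.65, 0, 0, -1, 1], [0.65, 0, 0, -0.5, 1], [0.65, 0, 0, 0, 1], [0.65, 0, 0, 0, 1], [0.65, 0, 0, 0, 1], [0.65, 0, 0, 0, 1], [0.65, 0, 0, 0, 1], [0.65, 0, 0, 0, 1]]]}}

```text
time: 8.25
ee_pos: [0.5569, 0.2871, 0.1641]
orientation: [0.351, 0.936, 0.0, 0.0]
force: [-0.3, -0.4, -0.1]
gripper_width: 0.65
grasp_force: 0.0
```

{"name": "apply_moves", "arguments": {"steps": [[[0.65, 0, 0, 0, 1], [0.65, 0, 0, 0, 1], [0.65, 0, 0, 0, 1], [0.65, 0, 0, 0, 1], [0.65, 0, 0, 0, 1], [0.65, 0, 0, 0, 1], [0.65, 0, 0, 0, 1], [0.65, 0, 0, 0, 1]]]}}

```text
time: 9.05
ee_pos: [0.557, 0.2871, 0.1641]
orientation: [0.688, 0.726, 0.0, 0.0]
force: [0.0, 0.9, -0.3]
gripper_width: 0.653
grasp_force: 0.0
```

Run:
```python
from h import *
s,e,R=pose(); print(s["time"],e,R.round(3).tolist(),s["qpos"][5],rel([.422,.118,.16]),rel([.422,.10,.16]))
c=get_calibration("top"); im=snapshot("top"); 
for d in regions_of("buffer_a_mid","top"): print(round(d["p"],2),np.round(d["extent"]).tolist())
cv2.imwrite("pics/t2.png",cv2.resize(im[110:310,80:440],None,fx=2.2,fy=2.2,interpolation=2))
```

```text
9.05 [0.55696071 0.28707094 0.16408317] [[-0.054, 0.999, 0.001], [0.999, 0.054, 0.0], [0.0, 0.001, -1.0]] 1.862907525969554 [-6.46 -5.75  0.16] [-7.18 -5.79  0.16]
0.61 [130.0, 169.0, 148.0, 206.0]
```

View pics/t2.png

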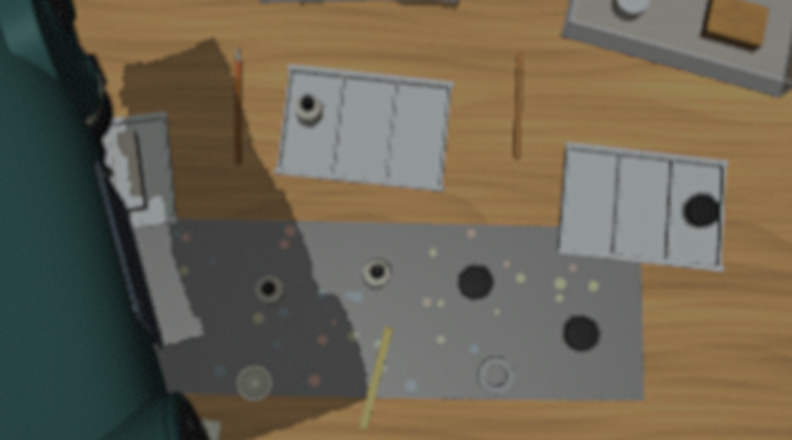

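The block lies in its bay, at about (131,165) in the crop, and everything else is unmoved. On to the left bottle.

{"name": "apply_moves", "arguments": {"steps": [[[0.65, 0, 0, 0, 0.5], [0.65, -0.96, -0.77, 0, 0], [0.65, -0.96, -0.77, 0, 0], [0.65, -0.96, -0.77, 0, 0], [0.65, -0.96, -0.77, 0, 0], [0.65, -0.96, -0.77, 0, 0], [0.65, -0.96, -0.77, 0, 0], [0.65, 0, -0.77, 0, 0]]]}}

```text
time: 9.95
ee_pos: [0.4226, 0.1402, 0.1636]
orientation: [0.704, 0.71, 0.0, 0.0]
force: [0.8, 0.9, 0.2]
gripper_width: 0.65
grasp_force: 0.0
```

Run:
```python
from h import *
s,e,R=pose(); print(s["time"],e,R.round(3).tolist())
c=get_calibration("wrist"); im=snapshot("wrist"); cv2.imwrite("pics/w3.png",im)
print(rel([.422,.118,.11]))
for q in("bottle_a_mid",):
  print([(round(d["p"],2),np.round(d["centre"]),at_z(c,d["centre"],.036).round(3)) for d in pinpoint(q,"wrist")])
  for d in regions_of(q,"wrist"): print(d["p"],np.round(d["extent"]))
```

```text
9.95 [0.42255884 0.14017455 0.16361025] [[-0.009, 1.0, 0.001], [1.0, 0.009, -0.0], [-0.0, 0.001, -1.0]]
[-0.92  0.08  2.14]
[(0.76, array([281., 345.]), array([ 0.44 , -0.002,  0.036]))]
0.8 [264. 303. 297. 352.]
```

View pics/w3.png

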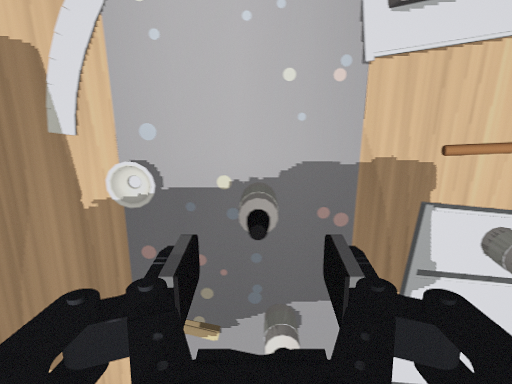

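The bottle is between the fingers' planes, with its body at about (259,205) and its cap tip at about (258,232). The second bottle shows at (281,340).

Run:
```python
from h import *
c=get_calibration("wrist")
print(at_z(c,(258,232),.072),at_z(c,(258,214),.044))
```

```text
[0.42057575 0.12042903 0.072     ] [0.42037004 0.12226524 0.044     ]
```

{"name": "apply_moves", "arguments": {"steps": [[[0.65, -0.85, -0.07, 0, 0], [0.65, 0, 0, 0.5, 0], [0.65, 0, 0, 1, 0], [0.65, 0, 0, 1, 0], [0.65, 0, 0, 1, 0], [0.65, 0, 0, 1, 0], [0.65, 0, 0, 0.5, 0], [0.65, 0, 0, 0.06, 0]]]}}

```text
time: 10.9
ee_pos: [0.422, 0.1209, 0.0354]
orientation: [0.704, 0.711, -0.001, -0.001]
force: [-0.8, 1.0, -0.2]
gripper_width: 0.651
grasp_force: 0.0
```

{"name": "apply_moves", "arguments": {"steps": [[[0.55, 0, 0, 0, 0], [0.45, 0, 0, 0, 0], [0.4, 0, 0, 0, 0], [0.35, 0, 0, 0, 0], [0.25, 0, 0, 0, 0], [0.25, 0, 0, 0, 0], [0.25, 0, 0, 0, 0]]], "force": 30}}

```text
time: 11.6
ee_pos: [0.4222, 0.1208, 0.0372]
orientation: [0.704, 0.71, 0.001, 0.0]
force: [-1.6, 0.3, 8.7]
gripper_width: 0.342
grasp_force: 29.0
```

{"name": "apply_moves", "arguments": {"steps": [[[0.25, 0, 0, -0.4, 0], [0.25, 0, 0, -0.8, 0], [0.25, 0, 0, -1, 0], [0.25, 0, 0, -0.4, 0], [0.25, -0.3, 0.6, 0, 0], [0.25, -0.5, 0.9, 0, 0], [0.25, -0.5, 0.9, 0, 0], [0.25, -0.5, 0.9, 0, 0]]]}}

```text
time: 12.4
ee_pos: [0.506, 0.0753, 0.1007]
orientation: [0.704, 0.71, -0.0, -0.0]
force: [0.1, 0.2, -0.3]
gripper_width: 0.34
grasp_force: 29.8
```

{"name": "apply_moves", "arguments": {"steps": [[[0.25, -0.5, 0.9, 0, 0], [0.25, -0.5, 0.9, 0, 0], [0.25, -0.5, 0.9, 0, 0], [0.25, -0.5, 0.9, 0, 0], [0.25, -0.4, 0.6, 0, 0], [0.25, 0, 0, 0, 0], [0.25, 0, 0, 0, 0]]]}}

```text
time: 13.1
ee_pos: [0.61, 0.0168, 0.1004]
orientation: [0.704, 0.71, -0.0, -0.001]
force: [-0.2, 0.3, -1.4]
gripper_width: 0.344
grasp_force: 29.8
```

Run:
```python
from h import *
s,e,R=pose(); print(e,s["force"],s["grasp_force"],rel([.615,.016,.0405]))
c=get_calibration("wrist"); im=snapshot("wrist"); cv2.imwrite("pics/w4.png",im)
print([(d["p"],d["centre"],at_z(c,d["centre"],.0)) for d in pinpoint("bottle_tray","wrist")])
```

```text
[0.60995136 0.01681839 0.10039833] [-0.15603919  0.2786901  -1.38415844] 29.799473583698273 [-0.03  0.21  2.4 ]
[(0.64, [272.0, 198.5], array([0.61643027, 0.01588261, 0.        ]))]
```

View pics/w4.png

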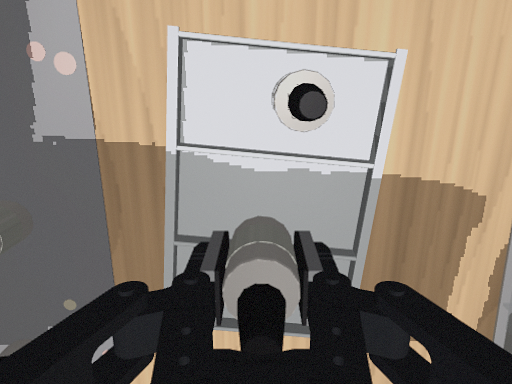

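The bottle is held upright above the middle bay and the old bottle is untouched at (303,100). Lowering it now.

{"name": "apply_moves", "arguments": {"steps": [[[0.25, 0, 0.2, 0.6, 0], [0.25, 0, 0, 0.9, 0], [0.25, 0, 0, 0.5, 0], [0.25, 0, 0, 0.25, 0], [0.25, 0, 0, 0.12, 0], [0.25, 0, 0, 0, 0]]]}}

```text
time: 13.8
ee_pos: [0.6152, 0.0173, 0.0423]
orientation: [0.704, 0.71, 0.0, 0.0]
force: [0.3, 0.3, -0.7]
gripper_width: 0.344
grasp_force: 29.8
```

{"name": "apply_moves", "arguments": {"steps": [[[0.25, 0, 0, 0.05, 0], [0.25, 0, 0, 0.03, 0], [0.25, 0, 0, 0, 0]]]}}

```text
time: 14.1
ee_pos: [0.6152, 0.0173, 0.0406]
orientation: [0.704, 0.71, 0.0, 0.0]
force: [0.2, -0.7, -0.1]
gripper_width: 0.344
grasp_force: 29.8
```

{"name": "apply_moves", "arguments": {"steps": [[[0.38, 0, 0, 0, 0], [0.42, 0, 0, 0, 0], [0.5, 0, 0, 0, 0], [0.6, 0, 0, 0, 0], [0.65, 0, 0, -0.4, 0], [0.65, 0, 0, -0.8, 0], [0.65, 0, 0, -1, 0], [0.65, 0, 0, -1, 0]]]}}

```text
time: 14.9
ee_pos: [0.615, 0.0173, 0.1219]
orientation: [0.704, 0.71, 0.0, 0.0]
force: [-0.0, 0.7, -0.0]
gripper_width: 0.648
grasp_force: 0.0
```

{"name": "apply_moves", "arguments": {"steps": [[[0.65, 0, 0, -1, 0], [0.65, 0, -0.6, -0.7, 0], [0.65, 0, -0.9, 0, 0], [0.65, 0, -1, 0, 0], [0.65, 0, -1, 0, 0], [0.65, 0, -1, 0, 0], [0.65, 0, -1, 0, 0], [0.65, 0, -1, 0, 0]]]}}

```text
time: 15.7
ee_pos: [0.4516, 0.016, 0.1635]
orientation: [0.704, 0.71, 0.0, 0.0]
force: [0.0, -0.1, -0.6]
gripper_width: 0.648
grasp_force: 0.0
```

{"name": "apply_moves", "arguments": {"steps": [[[0.65, 0, -0.4, 0, 0], [0.65, 0, 0, 0, 0]]]}}

```text
time: 15.9
ee_pos: [0.4421, 0.0159, 0.1635]
orientation: [0.704, 0.71, 0.0, 0.0]
force: [0.2, 0.0, -0.3]
gripper_width: 0.648
grasp_force: 0.0
```

Run:
```python
from h import *
s,e,R=pose(); print(s["time"],e,R.round(3).tolist())
c=get_calibration("wrist"); im=snapshot("wrist"); cv2.imwrite("pics/w5.png",im)
print([(round(d["p"],2),np.round(d["centre"]),at_z(c,d["centre"],.036).round(3)) for d in pinpoint("bottle_a_mid","wrist")])
t=snapshot("top")
cv2.imwrite("pics/w5.png",np.vstack([im[120:],cv2.resize(t[140:290,180:384],(512,376),interpolation=2)[:330]]))
```

```text
15.9 [0.44209559 0.01589672 0.16350121] [[-0.008, 1.0, 0.001], [1.0, 0.008, -0.0], [-0.0, 0.001, -1.0]]
[(0.64, array([260., 207.]), array([ 0.441, -0.001,  0.036]))]
```

View pics/w5.png

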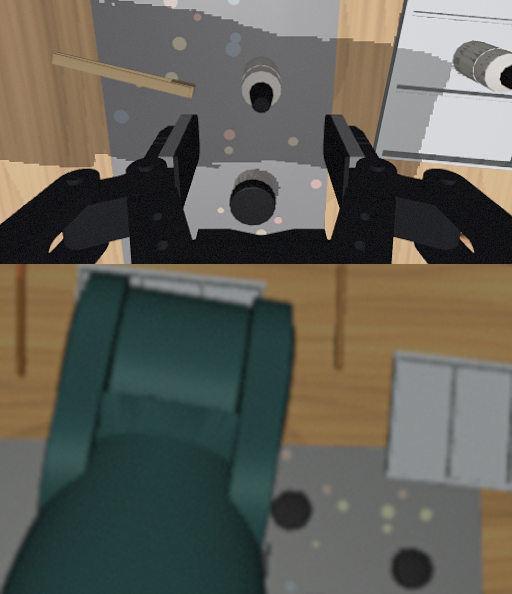

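The second bottle is centred between the fingers at (260,207), and the first stands in its bay at the right. Both pots show in the top view.

{"name": "apply_moves", "arguments": {"steps": [[[0.65, -0.68, -0.04, 0, 0], [0.65, 0, 0, 0.5, 0], [0.65, 0, 0, 1, 0], [0.65, 0, 0, 1, 0], [0.65, 0, 0, 1, 0], [0.65, 0, 0, 1, 0], [0.65, 0, 0, 0.5, 0], [0.65, 0, 0, 0.06, 0]]]}}

```text
time: 16.85
ee_pos: [0.4418, -0.0011, 0.0348]
orientation: [0.704, 0.71, -0.001, -0.001]
force: [0.5, 0.2, -0.2]
gripper_width: 0.655
grasp_force: 0.0
```

{"name": "apply_moves", "arguments": {"steps": [[[0.55, 0, 0, 0, 0], [0.45, 0, 0, 0, 0], [0.4, 0, 0, 0, 0], [0.35, 0, 0, 0, 0], [0.25, 0, 0, 0, 0], [0.25, 0, 0, 0, 0], [0.25, 0, 0, 0, 0]]], "force": 30}}

```text
time: 17.55
ee_pos: [0.4422, -0.0012, 0.0369]
orientation: [0.704, 0.71, 0.0, 0.001]
force: [-1.7, -0.1, 8.1]
gripper_width: 0.345
grasp_force: 29.0
```

{"name": "apply_moves", "arguments": {"steps": [[[0.25, 0, 0, -0.4, 0], [0.25, 0, 0, -0.8, 0], [0.25, 0, 0, -1, 0], [0.25, -0.4, 0, -0.4, 0], [0.25, -0.5, 0.6, 0, 0], [0.25, -0.5, 0.9, 0, 0], [0.25, -0.5, 0.9, 0, 0], [0.25, 0, 0.9, 0, 0]]]}}

```text
time: 18.35
ee_pos: [0.5255, -0.0499, 0.1013]
orientation: [0.705, 0.709, -0.0, 0.0]
force: [0.6, 0.2, -0.0]
gripper_width: 0.341
grasp_force: 29.8
```

{"name": "apply_moves", "arguments": {"steps": [[[0.25, 0, 0.9, 0, 0], [0.25, 0, 0.9, 0, 0], [0.25, 0, 0.9, 0, 0], [0.25, 0, 0.7, 0, 0], [0.25, 0, 0, 0, 0], [0.25, 0, 0, 0, 0]]]}}

```text
time: 18.95
ee_pos: [0.6091, -0.0478, 0.1009]
orientation: [0.704, 0.71, -0.0, -0.0]
force: [-0.1, -0.1, -0.5]
gripper_width: 0.343
grasp_force: 29.8
```

Run:
```python
from h import *
s,e,R=pose(); print(e,s["force"],s["grasp_force"],rel([.611,-.047,.0403]))
c=get_calibration("wrist"); im=snapshot("wrist"); cv2.imwrite("pics/w6.png",im)
print([(d["p"],d["centre"],at_z(c,d["centre"],.0)) for d in pinpoint("bottle_tray","wrist")])
```

```text
[ 0.60912847 -0.04775207  0.10090155] [-0.13351799 -0.12524995 -0.51165018] 29.808306097984314 [0.03 0.08 2.42]
[]
```

View pics/w6.png

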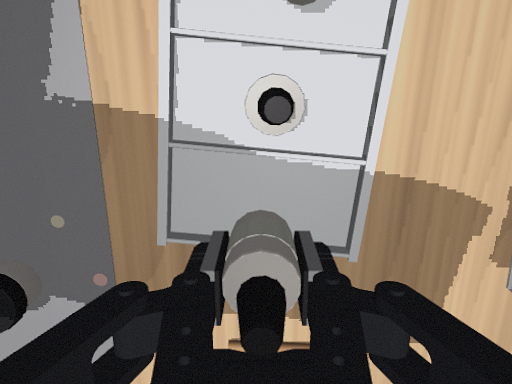

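Bottle A stands in the middle bay at (276,104), and the held bottle is over the last bay. Lowering it now.

{"name": "apply_moves", "arguments": {"steps": [[[0.25, 0, 0.06, 0.6, 0], [0.25, 0, 0, 0.9, 0], [0.25, 0, 0, 0.5, 0], [0.25, 0, 0, 0.25, 0], [0.25, 0, 0, 0.12, 0], [0.25, 0, 0, 0.05, 0], [0.25, 0, 0, 0, 0], [0.25, 0, 0, 0, 0]]]}}

```text
time: 19.85
ee_pos: [0.6114, -0.0473, 0.0413]
orientation: [0.704, 0.71, 0.0, 0.0]
force: [-0.3, 0.0, -0.7]
gripper_width: 0.341
grasp_force: 29.8
```

{"name": "apply_moves", "arguments": {"steps": [[[0.25, 0, 0, 0.04, 0], [0.25, 0, 0, 0, 0], [0.38, 0, 0, 0, 0], [0.42, 0, 0, 0, 0], [0.5, 0, 0, 0, 0], [0.6, 0, 0, 0, 0], [0.65, 0, 0, -0.4, 0], [0.65, 0, 0, -0.8, 0]]]}}

```text
time: 20.65
ee_pos: [0.6104, -0.0471, 0.0696]
orientation: [0.704, 0.71, -0.001, -0.001]
force: [0.0, 0.2, -0.1]
gripper_width: 0.651
grasp_force: 0.0
```

{"name": "apply_moves", "arguments": {"steps": [[[0.75, 0, 0, -1, 0], [0.75, 0, 0, -1, 0], [0.75, 0, 0, -1, 0], [0.75, 0, -0.6, -0.7, 0], [0.75, -0.3, -0.9, 0, 0], [0.75, -0.3, -1, 0, 0], [0.75, -0.3, -1, 0, 0], [0.75, -0.3, -1, 0, 0]]]}}

```text
time: 21.45
ee_pos: [0.4979, -0.0783, 0.163]
orientation: [0.704, 0.71, 0.0, 0.0]
force: [-0.0, -0.1, -0.1]
gripper_width: 0.747
grasp_force: 0.0
```

{"name": "apply_moves", "arguments": {"steps": [[[0.75, -0.3, -1, 0, 0], [0.75, -0.4, -1, 0, 0], [0.75, 0, -0.5, 0, 0], [0.75, 0, 0, 0, 0]]]}}

```text
time: 21.85
ee_pos: [0.4356, -0.0961, 0.163]
orientation: [0.705, 0.71, 0.0, 0.0]
force: [0.4, -0.3, 0.2]
gripper_width: 0.75
grasp_force: 0.0
```

Run:
```python
from h import *
s,e,R=pose(); print(s["time"],e,R.round(3).tolist())
c=get_calibration("wrist"); im=snapshot("wrist"); cv2.imwrite("pics/w7.png",im)
print([(round(d["p"],2),np.round(d["centre"]),at_z(c,d["centre"],.015).round(3)) for d in pinpoint("pot_a_mid","wrist")])
```

```text
21.85 [ 0.43559869 -0.09606762  0.16296304] [[-0.007, 1.0, 0.0], [1.0, 0.007, -0.0], [-0.0, 0.0, -1.0]]
[(0.74, array([259., 197.]), array([ 0.434, -0.112,  0.015]))]
```

View pics/w7.png

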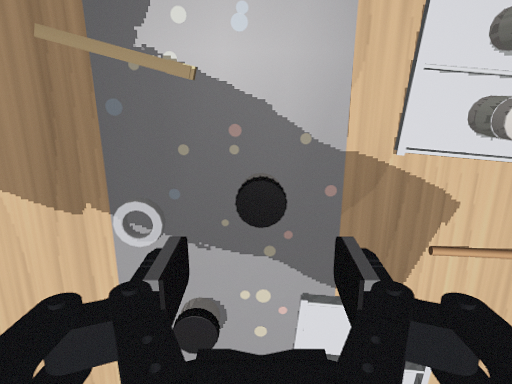

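Both bottles stand in their bays at the top right. The pot is centred at (260,200) between the fingers.

{"name": "apply_moves", "arguments": {"steps": [[[0.75, -0.64, 0, 0, 0], [0.75, 0, 0, 0.5, 0], [0.75, 0, 0, 1, 0], [0.75, 0, 0, 1, 0], [0.75, 0, 0, 1, 0], [0.75, 0, 0, 1, 0], [0.75, 0, 0, 0.6, 0], [0.75, 0, 0, 0.14, 0]]]}}

```text
time: 22.75
ee_pos: [0.4369, -0.1117, 0.0298]
orientation: [0.704, 0.71, -0.0, -0.001]
force: [0.3, 0.9, 0.9]
gripper_width: 0.753
grasp_force: 0.0
```

{"name": "apply_moves", "arguments": {"steps": [[[0.65, 0, 0, 0, 0], [0.55, 0, 0, 0, 0], [0.5, 0, 0, 0, 0], [0.45, 0, 0, 0, 0], [0.35, 0, 0, 0, 0], [0.35, 0, 0, 0, 0], [0.35, 0, 0, 0, 0]]], "force": 30}}

```text
time: 23.45
ee_pos: [0.4372, -0.1123, 0.0321]
orientation: [0.704, 0.71, 0.0, 0.001]
force: [0.1, 1.6, 6.8]
gripper_width: 0.452
grasp_force: 29.2
```

{"name": "apply_moves", "arguments": {"steps": [[[0.35, 0, 0, -0.4, 0], [0.35, 0, 0, -0.8, 0], [0.35, 0, 0, -1, 0], [0.35, -0.5, 0.4, 0, 0], [0.35, -0.9, 0.6, 0, 0], [0.35, -0.9, 0.6, 0, 0], [0.35, -0.9, 0.6, 0, 0], [0.35, -0.9, 0.6, 0, 0]]]}}

```text
time: 24.25
ee_pos: [0.5083, -0.2156, 0.0864]
orientation: [0.704, 0.71, 0.0, 0.0]
force: [0.3, 0.4, -0.2]
gripper_width: 0.455
grasp_force: 30.3
```

{"name": "apply_moves", "arguments": {"steps": [[[0.35, -0.9, 0.6, 0, 0], [0.35, -0.47, 0.44, 0, 0], [0.35, 0, 0, 0, 0], [0.35, 0, 0, 0, 0]]]}}

```text
time: 24.65
ee_pos: [0.5335, -0.2481, 0.086]
orientation: [0.704, 0.71, -0.0, -0.0]
force: [-1.7, -0.1, 0.5]
gripper_width: 0.456
grasp_force: 30.3
```

Run:
```python
from h import *
s,e,R=pose(); print(e,s["force"],s["grasp_force"],rel([.534,-.248,.0351]))
c=get_calibration("wrist"); im=snapshot("wrist"); cv2.imwrite("pics/w8.png",im)
print([(d["p"],d["centre"],at_z(c,d["centre"],.0)) for d in pinpoint("pot_tray","wrist")])
```

```text
[ 0.53345738 -0.24814877  0.08602417] [-1.72274338 -0.05660314  0.52174674] 30.30366539955139 [0.01 0.02 2.04]
[]
```

View pics/w8.png

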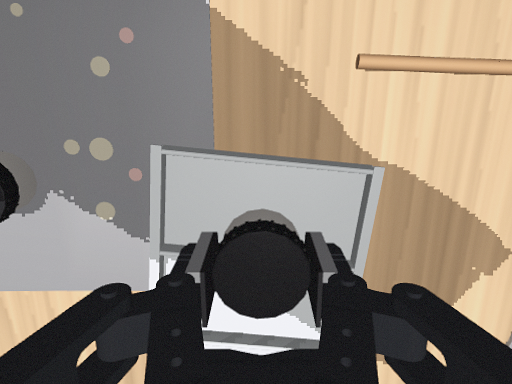

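The pot is held over the +63 bay, with the tray's outer wall at row ~157 and the divider at ~249.

Run:
```python
from h import *
c=get_calibration("wrist")
for p in [(154,146),(382,168),(175,250)]: print(at_z(c,p,.014).round(4))
cc=np.array([.5287,-.3111]);a=-.08
for q in [(-.063,.096),(.063,.096),(-.05,.0315)]: print(cc+np.array([[np.cos(a),-np.sin(a)],[np.sin(a),np.cos(a)]])@q)
```

```text
[ 0.4728 -0.2087  0.014 ]
[ 0.6005 -0.2204  0.014 ]
[ 0.4803 -0.2724  0.014 ]
[ 0.4735733  -0.21037241]
[ 0.59917032 -0.22044166]
[ 0.48137723 -0.27570501]
```

Tray estimates agree within 2 mm. Lower.

{"name": "apply_moves", "arguments": {"steps": [[[0.35, 0, 0, 0.5, 0], [0.35, 0, 0, 0.8, 0], [0.35, 0, 0, 0.4, 0], [0.35, 0, 0, 0.2, 0], [0.35, 0, 0, 0.1, 0], [0.35, 0, 0, 0.03, 0], [0.35, 0, 0, 0, 0], [0.35, 0, 0, 0, 0]]]}}

```text
time: 25.55
ee_pos: [0.5339, -0.2483, 0.036]
orientation: [0.704, 0.71, 0.0, 0.0]
force: [-0.4, -0.2, 0.0]
gripper_width: 0.454
grasp_force: 30.3
```

{"name": "apply_moves", "arguments": {"steps": [[[0.35, 0, 0, 0.04, 0], [0.35, 0, 0, 0, 0], [0.49, 0, 0, 0, 0], [0.53, 0, 0, 0, 0], [0.6, 0, 0, 0, 0], [0.7, 0, 0, 0, 0], [0.7, 0, 0, -0.4, 0], [0.7, 0, 0, -0.8, 0]]]}}

```text
time: 26.35
ee_pos: [0.5331, -0.2477, 0.0643]
orientation: [0.704, 0.71, -0.0, -0.001]
force: [-0.1, -0.2, -0.2]
gripper_width: 0.702
grasp_force: 0.0
```

{"name": "apply_moves", "arguments": {"steps": [[[0.75, 0, 0, -1, 0], [0.75, 0, 0, -1, 0], [0.75, 0, 0, -1, 0], [0.75, 0.1, -0.6, -0.9, 0], [0.75, 0.2, -0.9, 0, 0], [0.75, 0.2, -1, 0, 0], [0.75, 0.2, -1, 0, 0], [0.75, 0.2, -1, 0, 0]]]}}

```text
time: 27.15
ee_pos: [0.4201, -0.2263, 0.1627]
orientation: [0.704, 0.71, 0.0, 0.0]
force: [0.4, -0.0, -0.3]
gripper_width: 0.753
grasp_force: 0.0
```

{"name": "apply_moves", "arguments": {"steps": [[[0.75, 0.2, -1, 0, 0], [0.75, 0.27, -0.6, 0, 0], [0.75, 0, 0, 0, 0]]]}}

```text
time: 27.45
ee_pos: [0.3796, -0.2144, 0.1628]
orientation: [0.705, 0.71, -0.0, 0.0]
force: [-0.2, -0.1, 0.1]
gripper_width: 0.751
grasp_force: 0.0
```

Run:
```python
from h import *
s,e,R=pose(); print(s["time"],e,R.round(3).tolist())
c=get_calibration("wrist"); im=snapshot("wrist"); cv2.imwrite("pics/w9.png",im)
print([(round(d["p"],2),np.round(d["centre"]),at_z(c,d["centre"],.015).round(3)) for d in pinpoint("pot_a_mid","wrist")])
```

```text
27.45 [ 0.37955056 -0.21439083  0.16282323] [[-0.007, 1.0, 0.0], [1.0, 0.007, -0.0], [-0.0, 0.0, -1.0]]
[(0.75, array([448., 219.]), array([ 0.532, -0.248,  0.015]))]
```

View pics/w9.png

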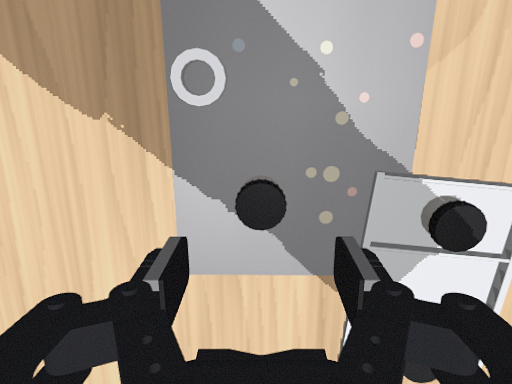

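The first pot stands in its bay at (457,226). The second is centred at (261,205).

{"name": "apply_moves", "arguments": {"steps": [[[0.75, -0.67, 0, 0, 0], [0.75, 0, 0, 0.5, 0], [0.75, 0, 0, 1, 0], [0.75, 0, 0, 1, 0], [0.75, 0, 0, 1, 0], [0.75, 0, 0, 1, 0], [0.75, 0, 0, 0.6, 0], [0.75, 0, 0, 0.14, 0]]]}}

```text
time: 28.35
ee_pos: [0.3812, -0.2324, 0.0295]
orientation: [0.704, 0.71, -0.0, -0.001]
force: [-0.1, 0.2, 0.7]
gripper_width: 0.75
grasp_force: 0.0
```

{"name": "apply_moves", "arguments": {"steps": [[[0.65, 0, 0, 0, 0], [0.55, 0, 0, 0, 0], [0.5, 0, 0, 0, 0], [0.45, 0, 0, 0, 0], [0.35, 0, 0, 0, 0], [0.35, 0, 0, 0, 0], [0.35, 0, 0, 0, 0]]], "force": 30}}

```text
time: 29.05
ee_pos: [0.3816, -0.2323, 0.0319]
orientation: [0.704, 0.71, -0.0, 0.001]
force: [-1.4, 0.1, 7.2]
gripper_width: 0.456
grasp_force: 29.3
```

{"name": "apply_moves", "arguments": {"steps": [[[0.35, 0, 0, -0.4, 0], [0.35, 0, 0, -0.8, 0], [0.35, 0, 0, -1, 0], [0.35, -0.4, 0.5, 0, 0], [0.35, -0.5, 0.8, 0, 0], [0.35, -0.5, 0.9, 0, 0], [0.35, -0.5, 0.9, 0, 0], [0.35, -0.5, 0.9, 0, 0]]]}}

```text
time: 29.85
ee_pos: [0.4826, -0.2915, 0.0871]
orientation: [0.704, 0.71, 0.0, 0.0]
force: [-0.8, -0.5, -0.7]
gripper_width: 0.455
grasp_force: 30.3
```

{"name": "apply_moves", "arguments": {"steps": [[[0.35, -0.5, 0.9, 0, 0], [0.35, -0.29, 0.7, 0, 0], [0.35, 0, 0.28, 0, 0], [0.35, 0, 0, 0, 0]]]}}

```text
time: 30.25
ee_pos: [0.5291, -0.3102, 0.0864]
orientation: [0.704, 0.71, 0.0, 0.0]
force: [-0.7, 0.5, -0.0]
gripper_width: 0.452
grasp_force: 30.3
```

Run:
```python
from h import *
s,e,R=pose(); print(e,s["force"],s["grasp_force"],rel([.529,-.311,.0349]))
c=get_calibration("wrist"); im=snapshot("wrist"); cv2.imwrite("pics/w10.png",im)
```

```text
[ 0.52905729 -0.31015995  0.08638847] [-0.74007275  0.49458516 -0.03850053] 30.30411958694458 [-0.03 -0.    2.06]
```

View pics/w10.png

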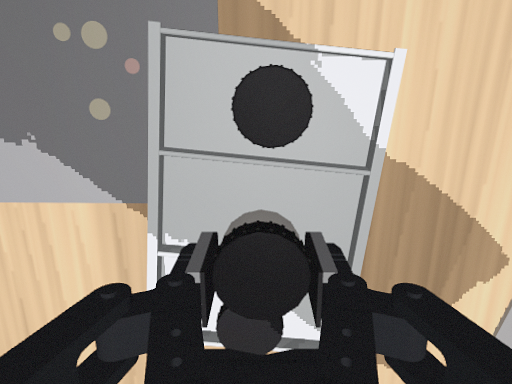

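Pot 1 sits well in its bay at (272,106). The held pot is over the middle bay, and the old pot is behind it at (250,330). Lowering it now.

{"name": "apply_moves", "arguments": {"steps": [[[0.35, 0, 0, 0.5, 0], [0.35, 0, 0, 0.8, 0], [0.35, 0, 0, 0.4, 0], [0.35, 0, 0, 0.2, 0], [0.35, 0, 0, 0.1, 0], [0.35, 0, 0, 0.05, 0], [0.35, 0, 0, 0.03, 0], [0.35, 0, 0, 0, 0]]]}}

```text
time: 31.1
ee_pos: [0.5288, -0.3105, 0.0349]
orientation: [0.704, 0.71, -0.0, 0.0]
force: [-2.7, 1.2, 5.6]
gripper_width: 0.459
grasp_force: 30.9
```

{"name": "apply_moves", "arguments": {"steps": [[[0.49, 0, 0, 0, 0], [0.53, 0, 0, 0, 0], [0.6, 0, 0, 0, 0], [0.7, 0, 0, 0, 0], [0.7, 0, 0, -0.4, 0], [0.7, 0, 0, -0.8, 0], [0.7, 0, 0, -1, 0], [0.7, 0, 0, -1, 0]]]}}

```text
time: 31.9
ee_pos: [0.5286, -0.3104, 0.1156]
orientation: [0.704, 0.71, 0.0, 0.0]
force: [0.3, -0.1, -0.1]
gripper_width: 0.703
grasp_force: 0.0
```

{"name": "apply_moves", "arguments": {"steps": [[[0.7, 0, 0, -1, 0], [0.7, 0, 0, -1, 0], [0.7, 0, -0.8, -0.5, 0], [0.7, 0, -1, 0, 0], [0.7, -0.5, -1, 0, 0], [0.7, -0.5, -1, 0, 0], [0.7, -0.5, -0.8, 0, 0], [0.7, 0, 0, 0, 0]]]}}

```text
time: 32.7
ee_pos: [0.4122, -0.3499, 0.1774]
orientation: [0.705, 0.709, -0.0, 0.0]
force: [-0.1, -0.3, -0.7]
gripper_width: 0.703
grasp_force: 0.0
```

Run:
```python
from h import *
c=get_calibration("top"); t=snapshot("top"); w=snapshot("scene")
cv2.imwrite("pics/f.png",np.vstack([cv2.resize(t[110:290,80:440],(720,360)),cv2.resize(w[170:290,:],(720,169))]))
g=(t.max(2)<60).astype(np.uint8); k,l,s,ce=cv2.connectedComponentsWithStats(g)
T={"bottle":([.6151,.0156],-.073),"pot":([.5287,-.3111],-.08)}
for i in range(1,k):
    if 15<s[i,4]<300 and s[i,2]<20 and s[i,3]<20:
        for n,(o,a) in T.items():
            q=at_z(c,ce[i],.07 if n=="bottle" else .033)[:2]-o; q=np.array([[np.cos(a),np.sin(a)],[-np.sin(a),np.cos(a)]])@q
            if abs(q[0])<.07 and abs(q[1])<.1: print(n,q.round(4),s[i,2:])
```

```text
bottle [0.0073 0.0668] [ 5  6 23]
bottle [-0.0027 -0.0004] [ 5  5 22]
bottle [-0.002  -0.0613] [ 5  5 21]
pot [-0.001   0.0653] [ 15  15 163]
pot [-0.0015  0.0028] [ 16  14 178]
pot [-0.0017 -0.0635] [ 17  15 199]
```

View pics/f.png

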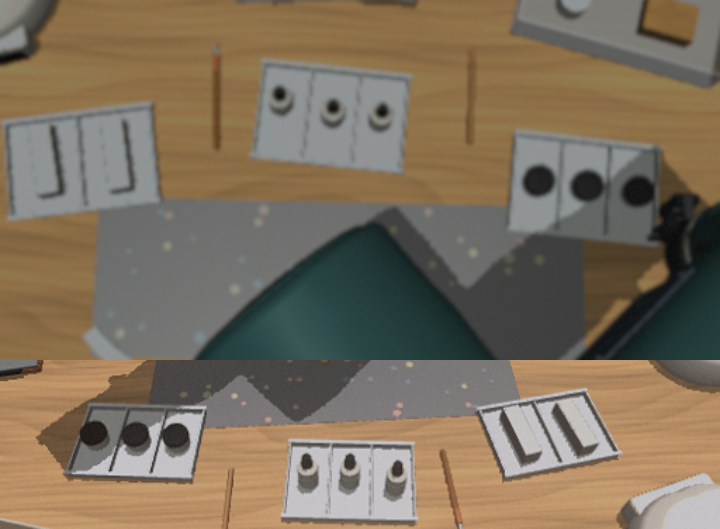

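All pieces are upright in their bays and within tolerance, the block lies lengthwise, and the gripper is clear.

```bash
python3 -c "
from h import *
print(ticket.job_done())"
```

```text
the job is handed in; nothing more can be done
None
```

I handed the job in after about 33 s of robot time: both bottles, both pots and the block were set down in their own bays, and the old bottle and pot kept theirs. Top-camera measurements put all six bottles and pots within tolerance, and the block looked flat and lengthwise. No pass/fail verdict came back.

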